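Raise the filter cube on the cam-lift stage

ROBOT

A 6-joint arm with a two-finger parallel gripper is mounted at the origin on the work surface. World frame = base frame: x ahead of the robot, y to its left, z up, the work surface at z = 0. Lengths are in m, angles in degrees, forces in N, time in s.
With the tool pointing down it reaches from about 0.3 to 0.75 m from the base axis. Payload 8.5 kg.
Tool frame: the origin (TCP) lies on the centre line of the jaws, within the pads' length; the fingertips stand 19 mm ahead of it and the grasp point (between the pads) is the TCP (env.tcp_to_tips is the z of the fingertips in the tool frame, in m); z points along the fingers, y is the line along which they close (so a half turn about z gives the same grasp; the last joint's range is limited). The gripper opens to 85 mm and grips with 20 to 120 N. Pads are 22 mm wide; open, the fingers measure 114 mm over their backs; the gripper's body (76 mm by 85 mm) begins 54 mm behind the grasp point. The pads swing forward as they close: fully open they stand 13 mm farther back than shut.
Start: joints at [55.846, 21.807, 74.336, -0, 83.858, -12.336], TCP at [0.204, 0.511, 0.25] pointing down, gripper open.
Joint ranges: [-178.18, 178.18], [-50.72, 133.34], [12.68, 142.11], [-81.47, 261.47], [9.98, 163.14], [-165.26, 165.26]. Speed limits (degrees/s): [136.94, 136.94, 180, 180, 180, 180].

INTERFACE

Orientations are given as a 3x3 rotation matrix whose columns are the frame's x, y, z axes.
In Python, from rig import env gives the robot as it stands.
- The arm moves only by the tool servo_tool, never from a script. Its argument "steps" is a list of rows, each an object of numbers: "tx", "ty", "tz": the shift along the world's x, y, z in cm; "yaw": the turn about the world's z in degrees; "claw": the finger opening in cm, from 0 to 8.54. In form: [{"tx": .., "ty": .., "tz": .., "yaw": .., "claw": ..}, ...]. A call has 1 to 20 rows; each row shifts and turns the commanded pose from where the row before left it; what a row does not reach is not made up. A row lasts 1/10 s, in which the tool goes at most 50 mm and 8.59 degrees, less where a joint would pass 70% of its speed; a pose out of reach is approached as far as the arm can. A call with a gripper value outside its range is refused whole. The fingers move at their own pace and stop on an object; "newtons" is the grip in N (left out, the last holds). Time passes only in rows, so rows that do not move let the fingers close. It gives the time, the measured TCP pose, the force, the opening and the grip force at its end, in the units of the state.
- env.observe(): the state, without advancing time (a new reading comes with each control period).
- env.get_image(name): name is "scene" or "side" or "wrist"; returns (picture, depth): 400x640x3 uint8, red, green, blue; 400x640 float32, m along the optical axis (not along the pixel's ray), 0 where there is no reading.
- env.camera_model(name): a dict with "fovy" (degrees; the focal length in pixels is half the picture's height over the tangent of half this angle, whatever the lens; pixels are square), "cx", "cy" (the principal point, pixels), "T" (4x4, takes a point from camera to world coordinates). Camera axes: x right, y down, z forward; pixel columns grow to the right and rows downward; lengths in m; the calibration is good to about 2 mm. A picture is of the moment at which its call begins: read the wrist's pose just before it. camera_model takes no time and is no camera call; for the wrist camera it gives the pose at the moment of the call.
- env.close_job(): hands the job in; it is judged then, once.
The state is a dict: "time_s": time; "q": joint angles; "qvel": joint speeds; "joint_efforts": joint torques, N m; "position": TCP position; "tool_rot": TCP orientation; "ft_force": force on the tool from outside, world axes, zero at the start; "wrist_torque": the same for the moment, N m; "grip_width": finger opening in m; "gripper_force": force on a finger pad.
Only numpy, scipy, OpenCV 4.12 (cv2) and the standard library are available. Lean on these libraries where they do the work, as an engineer would, in place of code of your own. Each camera call takes 0.05 s, during which the arm holds its last target. There are 200 camera calls.

TASK

Plug the black filter cube with the square metal foot fully home into the square socket on top of the small lifting stage. Then swing the stage's cam lever up until it stands straight up, where the cam lifts the stage highest, and finish while still holding it there with the gripper, because it springs back when let go. Leave the other things on the bench where they are.

Things in the scene. Friction and masses are not known exactly. Their poses are not given: they have to be found in the camera images.
- filter_cube: the plug: a black housing 40x40 mm and 32 mm high (from 20 to 52 mm above the origin) with a round glass window on top, on a square bare-metal foot 28x28 mm and 20 mm long; 0.16 kg; it stands on its foot on the bench. Origin: centre of the foot's underside, z up, x and y square to the sides. It fits the socket in any of the four quarter turns
- lift_stage: fixed lifting stage: a dark steel base plate 150x125x10 mm (x by y), two aluminium cheeks, four guide posts and the aluminium carriage on top. Origin: centre of the base's underside on the bench; z up. The cam shaft lies along its y axis, 40 mm above the bench at its x = 0
- socket (a point): centre of the mouth of the socket in the carriage's top face; axes parallel to the stage's. The carriage is 76x72 mm (x by y), 26 mm thick, its top 91.5 mm above the bench at rest. The socket is square, 30x30 mm, 22 mm deep, sides parallel to the stage's x and y, with a 2 mm chamfer at its mouth. Seated, the cube's housing rests on the top face and the foot's underside is 20 mm below this point. The mouth rises with the carriage
- carriage (a joint): lift of the carriage, m: 0 at rest, 0.0085 at the cam's highest point; driven only by the cam
- cam (a joint): turn of the cam and its lever, rad: 0 at rest on its stop (the lever slants 17 degrees (0.3 rad) above level, pointing to the stage's -x side), grows as the lever swings up and over towards the stage's +x; 1.27 = lever straight up = highest lift; beyond it the lift falls again; the stop is at 1.95. A spring and the stage's weight turn it back to 0: at the bar this takes about 3 N to overcome at rest and 5 N at the top
- lever_bar (a point): centre of the lever's grip, a round black bar 14 mm thick and 54 mm long lying along the stage's y axis, at the end of a flat steel arm 16 mm wide on the stage's -y side. It lies 110 mm from the shaft's axis and 80 mm to the -y side of the stage's centre; the arm (7 mm thick) runs from the bar's inner (+y) end to the shaft. The bar is 72 mm above the bench at rest and 150 mm when the lever stands straight up; nothing is beside or over it
- cover_block: bystander: black block 46x46x34 mm with a 16 mm round aluminium button on top (46 mm high in all) and no stepped foot: it does not belong in the socket; origin: centre of its underside
- objective: bystander: upright steel microscope objective, 30 mm diameter, 52 mm high, tapering at the top; origin: centre of its underside
- oil_bottle: bystander: small amber bottle, 32 mm diameter, 62 mm high; origin: centre of its underside
- beaker: bystander: glass beaker, 68 mm diameter, 90 mm high; origin: centre of its underside
- dish: bystander: closed clear dish, 60 mm diameter, 14 mm high; origin: centre of its underside
- slide_box: bystander: grey slide box 90x160x32 mm; origin: centre of its underside
- meter: bystander: white hand-held meter 58x34x28 mm; origin: centre of its underside

How it is judged:
By the outcome, as a careful person would: the job done as asked, in the order asked, and still so for the second after the job is handed in, while the arm keeps its last pose, push and grip.
It also fails if it takes over 64 s, if anything falls off the work surface, if the arm or the gripper's body presses on something with over 40 N, if the wrist force passes 120 N, or if a joint passes its speed limit or range.

## Working session

There is one attempt and no reset: what is moved stays moved. The work goes in short steps, Python scripts to look and compute and a tool call to move; the robot and the scene stay as the last step left them, time stands still between calls to the robot, and variables do not carry over. Pictures are saved under pics/ and viewed, at most 10 in all, crops included, and the job is handed in when it is done.

Besides the shell and the picture viewer there is one more tool, called after "Emit:" in YAML: its name, and indented under it one key for each argument. servo_tool: Moves the arm, as the interface text tells. Its arguments: {"type":"object","properties":{"steps":{"type":"array"},"newtons":{"type":"number"}},"required":["steps"]}

```bash
mkdir -p pics
cat > h.py <<'E'
import numpy as np, cv2
from rig import env
def cloud(name):
    img,d=env.get_image(name); m=env.camera_model(name)
    f=200/np.tan(np.radians(m["fovy"])/2)
    v,u=np.mgrid[0:400,0:640]
    P=np.stack([(u-m["cx"])/f*d,(v-m["cy"])/f*d,d],-1)
    T=np.array(m["T"]); W=P@T[:3,:3].T+T[:3,3]
    W[d==0]=np.nan
    return img,d,W,m
E
python3 - <<'E'
from h import *
ims=[]
for n in ["scene","side"]:
    img,d,W,m=cloud(n); np.savez("%s.npz"%n,img=img,W=W)
    ims.append(img); print(n,m["fovy"],np.round(m["T"],3).tolist(),(d>0).mean())
    cv2.imwrite("pics/%s.png"%n,img[:,:,::-1])
print(env.observe()["tool_rot"])
E
```

```text
scene 54.12914268214144 [[0.258, 0.819, -0.512, 1.034], [0.966, -0.212, 0.147, -0.184], [0.012, -0.533, -0.846, 0.895], [0.0, 0.0, 0.0, 1.0]] 0.9959921875
side 45.15416975077876 [[-0.971, -0.126, 0.201, 0.303], [-0.238, 0.505, -0.83, 0.993], [0.003, -0.854, -0.521, 0.759], [0.0, 0.0, 0.0, 1.0]] 0.9959375
[[-9.28368607e-01  3.71659993e-01 -7.61298619e-04]
 [ 3.71660647e-01  9.28368032e-01 -1.07769174e-03]
 [ 3.06230394e-04 -1.28343992e-03 -9.99999130e-01]]
```

View pics/scene.png

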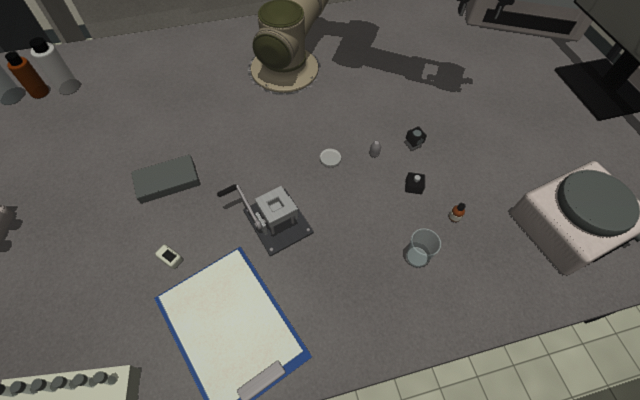

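View pics/side.png

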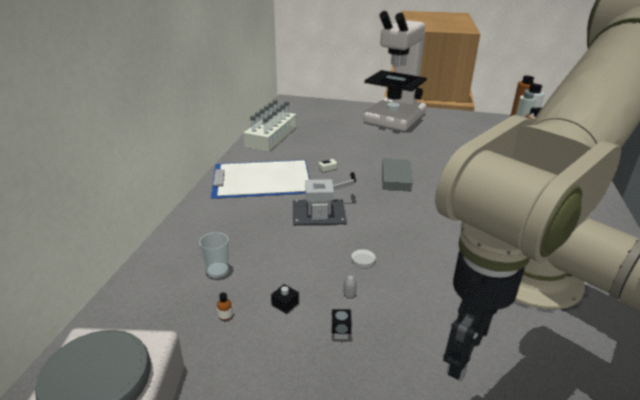

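The scene view shows the filter cube at about (416,137), the cover block at (415,183), the stage carriage at (277,205) and the lever bar at (228,190). The side view shows the cube at (341,322) and the stage at (319,200).

Run:
```python
from h import *
for n,rois in [("scene",{"cube":(400,120,432,155),"block":(400,168,432,198),"stage":(212,175,318,258)}),("side",{"cube":(325,300,358,345),"stage":(285,170,362,228)})]:
    z=np.load(n+".npz"); W=z["W"]; img=z["img"]
    for k,(a,b,c,d) in rois.items():
        w=W[b:d,a:c].reshape(-1,3)
        print(n,k,"bench z",np.nanmedian(w[w[:,2]<.006][:,2]))
        sl={"cube":[(.045,.06),(.02,.06)],"block":[(.028,.038)],"stage":[(.085,.097),(.005,.015)]}[k]
        for lo,hi in sl:
            q=w[(w[:,2]>lo)&(w[:,2]<hi)].astype(np.float32)
            if len(q)<5: print(lo,len(q));continue
            r=cv2.minAreaRect(q[:,:2]*1000)
            print((lo,hi),len(q),np.round(r[0],1),np.round(r[1],1),round(r[2],1),"z",np.round(np.median(q[:,2]),4))
        if k=="stage":
            for lo,hi in [(.06,.082)]:
                q=w[(w[:,2]>lo)&(w[:,2]<hi)]; print(np.round(q.min(0),3),np.round(q.max(0),3))
W=np.load("scene.npz")["W"]
for u,v in [(221,194),(228,190),(235,187),(243,198),(262,227),(276,204),(416,132),(330,157),(376,148)]: print(u,v,np.round(W[v,u],3))
a=cv2.imread("pics/scene.png"); b=cv2.imread("pics/side.png")
A=cv2.resize(a[170:260,205:325],None,fx=4,fy=4,interpolation=2); B=cv2.resize(a[115:205,390:440],None,fx=4,fy=4,interpolation=2)
cv2.imwrite("pics/z.png",np.hstack([A,B]))
```

```text
scene cube bench z 0.001158956697010216
(0.045, 0.06) 186 [412.3 294.6] [39.5 42.6] 12.4 z 0.0525
(0.02, 0.06) 285 [412.7 294.5] [40.7 42.6] 13.4 z 0.051
scene block bench z 0.0011838544661156858
(0.028, 0.038) 228 [548.1 237.8] [44.3 47.6] 65.8 z 0.0345
scene stage bench z 0.0004569338606522644
(0.085, 0.097) 767 [ 560.2 -141.2] [79.  72.6] 16.6 z 0.0917
(0.005, 0.015) 1448 [ 543.  -158.3] [244.3 215.6] 83.9 z 0.0103
[ 0.472 -0.273  0.06 ] [ 0.608 -0.094  0.082]
side cube bench z 0.0005752468848786441
(0.045, 0.06) 335 [412.8 292.4] [39.  42.4] 12.2 z 0.0522
(0.02, 0.06) 502 [413.2 293.3] [40.5 43.9] 12.6 z 0.0511
side stage bench z 0.0013069410325851627
(0.085, 0.097) 371 [ 560. -140.] [74.6 82.9] 14.6 z 0.0922
(0.005, 0.015) 1360 [ 570.2 -235.4] [231.2 339.9] 16.5 z 0.0097
[ 0.471 -0.273  0.06 ] [ 0.589 -0.093  0.082]
221 194 [ 0.492 -0.263  0.077]
228 190 [ 0.485 -0.245  0.077]
235 187 [ 0.48  -0.227  0.076]
243 198 [ 0.512 -0.213  0.069]
262 227 [ 0.586 -0.183  0.04 ]
276 204 [ 0.55  -0.139  0.07 ]
416 132 [0.408 0.293 0.053]
330 157 [0.404 0.044 0.013]
376 148 [0.426 0.169 0.041]
```

View pics/z.png

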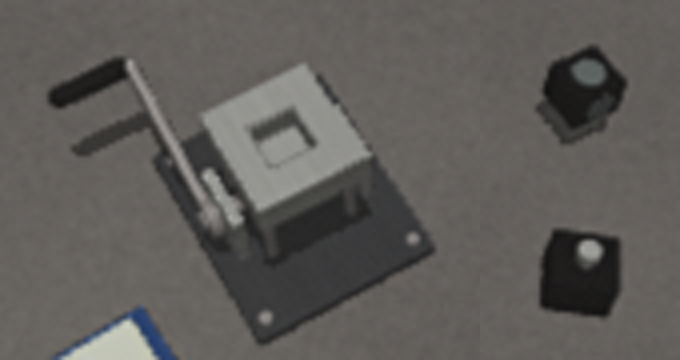

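The crop shows the cube at top right with its glass window and foot. The stage is yawed about 16°, with the lever on its robot-facing side.

Emit:
servo_tool:
  steps:
    - {"tx": 2.6,"ty": -2.7,"yaw": -7,"claw": 6.5}
    - {"tx": 2.6,"ty": -2.7,"yaw": -7,"claw": 6.5}
    - {"tx": 2.6,"ty": -2.7,"yaw": -7,"claw": 6.5}
    - {"tx": 2.6,"ty": -2.7,"yaw": -7,"claw": 6.5}
    - {"tx": 2.6,"ty": -2.7,"yaw": -7,"claw": 6.5}
    - {"tx": 2.6,"ty": -2.7,"yaw": -7,"claw": 6.5}
    - {"tx": 2.6,"ty": -2.7,"yaw": -7,"claw": 6.5}
    - {"tx": 2.6,"ty": -2.7,"yaw": -7,"claw": 6.5}
    - {"tz": -3}
    - {"tz": -3}
    - {"tz": 0}
    - {"tz": 0}

```text
invalid input at $.steps[0]: expected keys tx, ty, tz, yaw, claw
```

```bash
cat >> h.py <<'E'
def pose():
    s=env.observe(); R=np.array(s["tool_rot"])
    print("t",s["time_s"],"pos",np.round(s["position"],4),"yaw_y",np.round(np.degrees(np.arctan2(R[1,1],R[0,1])),2),"w",s["grip_width"],"F",np.round(s["ft_force"],2),"g",s["gripper_force"])
    return s
def rect(W,lo,hi,c,r):
    q=W.reshape(-1,3); q=q[(q[:,2]>lo)&(q[:,2]<hi)&(np.hypot(q[:,0]-c[0],q[:,1]-c[1])<r)].astype(np.float32)
    b=cv2.minAreaRect(q[:,:2]*1000); print(len(q),np.round(b[0],1),np.round(b[1],1),round(b[2],1),"z",np.median(q[:,2]))
E
python3 - <<'E'
from h import *
pose()
img,d,W,m=cloud("wrist"); print(m["fovy"],np.round(m["T"],3).tolist())
cv2.imwrite("pics/w1.png",img[:,:,::-1])
rect(W,.045,.06,(.4125,.2935),.04)
rect(W,.02,.06,(.4125,.2935),.04)
E
```

```text
t 0.1 pos [0.2043 0.5104 0.2498] yaw_y 68.18 w 0.0851834539779873 F [-0.66  0.57 -0.25] g 0.0
71.92123578431482 [[0.373, 0.894, 0.248, 0.141], [0.928, -0.359, -0.102, 0.536], [-0.002, 0.268, -0.963, 0.372], [0.0, 0.0, 0.0, 1.0]]
0 [0. 0.] [0. 0.] 0.0 z nan
0 [0. 0.] [0. 0.] 0.0 z nan
  return _methods._mean(a, axis=axis, dtype=dtype,
  ret = ret.dtype.type(ret / rcount)
```

View pics/w1.png

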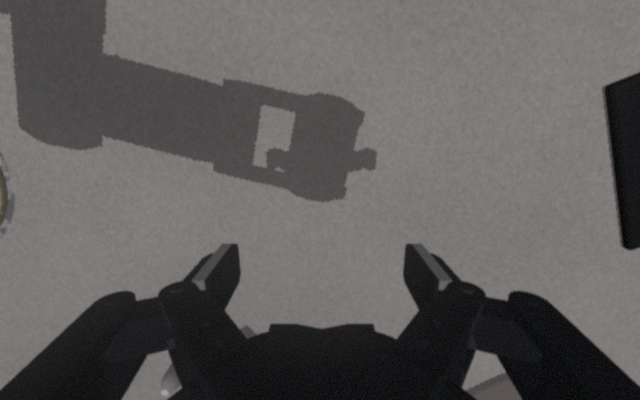

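The arm did not move because the rows need all keys. The wrist view shows the bench with the fingers at the bottom, so the camera looks past the tool on its +x side.

Emit:
servo_tool:
  steps:
    - {"tx": 2.6,"ty": -2.1,"tz": 0,"yaw": -7,"claw": 6.5}
    - {"tx": 2.6,"ty": -2.1,"tz": 0,"yaw": -7,"claw": 6.5}
    - {"tx": 2.6,"ty": -2.1,"tz": 0,"yaw": -7,"claw": 6.5}
    - {"tx": 2.6,"ty": -2.1,"tz": 0,"yaw": -7,"claw": 6.5}
    - {"tx": 2.6,"ty": -2.1,"tz": 0,"yaw": -7,"claw": 6.5}
    - {"tx": 2.6,"ty": -2.1,"tz": 0,"yaw": -7,"claw": 6.5}
    - {"tx": 2.6,"ty": -2.1,"tz": -2,"yaw": -7,"claw": 6.5}
    - {"tx": 2.6,"ty": -2.1,"tz": -2,"yaw": -7,"claw": 6.5}
    - {"tx": 0,"ty": 0,"tz": 0,"yaw": 0,"claw": 6.5}
    - {"tx": 0,"ty": 0,"tz": 0,"yaw": 0,"claw": 6.5}

```text
time_s: 1.15
position: [0.4125, 0.3423, 0.21]
tool_rot: [[-0.211, 0.978, -0.001], [0.978, 0.211, -0.0], [-0.0, -0.001, -1.0]]
ft_force: [1.0, 1.2, -0.3]
grip_width: 0.0649
gripper_force: 0.0
```

Run:
```python
from h import *
pose()
img,d,W,m=cloud("wrist")
cv2.imwrite("pics/w2.png",img[:,:,::-1])
rect(W,.047,.06,(.4125,.2935),.04)
rect(W,.03,.06,(.4125,.2935),.04)
```

```text
t 1.15 pos [0.4125 0.3423 0.21  ] yaw_y 12.18 w 0.06490611886813877 F [ 1.02  1.24 -0.31] g 0.0
1266 [411.9 293.1] [40.  40.6] 13.2 z 0.051711686
1428 [411.9 293. ] [39.9 40.7] 12.9 z 0.05157975
```

View pics/w2.png

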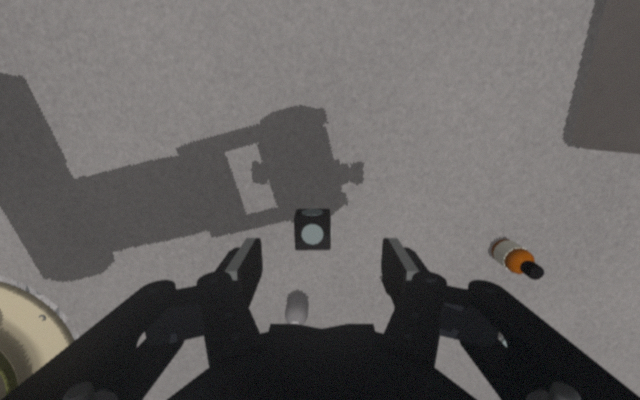

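The cube sits at (313,230), square between the fingers, at (0.412, 0.293) with yaw about 13°. Next is to descend and grip.

Emit:
servo_tool:
  newtons: 50
  steps:
    - {"tx": -0.05,"ty": -2.5,"tz": 0,"yaw": 0.8,"claw": 6.5}
    - {"tx": 0,"ty": -2.43,"tz": 0,"yaw": 0,"claw": 6.5}
    - {"tx": 0,"ty": 0,"tz": -4,"yaw": 0,"claw": 6.5}
    - {"tx": 0,"ty": 0,"tz": -4,"yaw": 0,"claw": 6.5}
    - {"tx": 0,"ty": 0,"tz": -4,"yaw": 0,"claw": 6.5}
    - {"tx": 0,"ty": 0,"tz": -2.5,"yaw": 0,"claw": 6.5}
    - {"tx": 0,"ty": 0,"tz": -2.2,"yaw": 0,"claw": 6.5}
    - {"tx": 0,"ty": 0,"tz": 0,"yaw": 0,"claw": 6.5}
    - {"tx": 0,"ty": 0,"tz": 0,"yaw": 0,"claw": 3.5}
    - {"tx": 0,"ty": 0,"tz": 0,"yaw": 0,"claw": 3.5}
    - {"tx": 0,"ty": 0,"tz": 0,"yaw": 0,"claw": 3.5}
    - {"tx": 0,"ty": 0,"tz": 0,"yaw": 0,"claw": 3.5}
    - {"tx": 0,"ty": 0,"tz": 0,"yaw": 0,"claw": 3.5}
    - {"tx": 0,"ty": 0,"tz": 0,"yaw": 0,"claw": 3.5}

```text
time_s: 2.6
position: [0.4125, 0.2939, 0.045]
tool_rot: [[-0.225, 0.974, 0.003], [0.974, 0.225, 0.002], [0.001, 0.003, -1.0]]
ft_force: [-1.7, 1.9, 7.9]
grip_width: 0.0392
gripper_force: 51.4
```

Emit:
servo_tool:
  steps:
    - {"tx": 0,"ty": 0,"tz": 2,"yaw": 0,"claw": 3.5}
    - {"tx": 0,"ty": 0,"tz": 4,"yaw": 0,"claw": 3.5}
    - {"tx": 0,"ty": 0,"tz": 4,"yaw": 0,"claw": 3.5}
    - {"tx": 0,"ty": -1,"tz": 4,"yaw": 0,"claw": 3.5}
    - {"tx": 0.9,"ty": -2.1,"tz": 4,"yaw": 0,"claw": 3.5}
    - {"tx": 1.75,"ty": -4.1,"tz": 2,"yaw": 0,"claw": 3.5}
    - {"tx": 1.75,"ty": -4.1,"tz": 0,"yaw": 0,"claw": 3.5}
    - {"tx": 1.75,"ty": -4.1,"tz": 0,"yaw": 1,"claw": 3.5}
    - {"tx": 1.75,"ty": -4.1,"tz": 0,"yaw": 1,"claw": 3.5}
    - {"tx": 1.75,"ty": -4.1,"tz": 0,"yaw": 1,"claw": 3.5}
    - {"tx": 1.75,"ty": -4.1,"tz": 0,"yaw": 0,"claw": 3.5}
    - {"tx": 1.75,"ty": -4.1,"tz": 0,"yaw": 0,"claw": 3.5}
    - {"tx": 1.75,"ty": -4.1,"tz": 0,"yaw": 0,"claw": 3.5}
    - {"tx": 0.9,"ty": -2.1,"tz": 0,"yaw": 0,"claw": 3.5}
    - {"tx": 0,"ty": 0,"tz": 0,"yaw": 0,"claw": 3.5}
    - {"tx": 0,"ty": 0,"tz": 0,"yaw": 0,"claw": 3.5}
    - {"tx": 0,"ty": 0,"tz": 0,"yaw": 0,"claw": 3.5}

```text
time_s: 4.3
position: [0.5695, -0.0857, 0.2437]
tool_rot: [[-0.276, 0.961, 0.0], [0.961, 0.276, 0.0], [0.0, 0.0, -1.0]]
ft_force: [-0.6, 0.2, -2.2]
grip_width: 0.0391
gripper_force: 51.1
```

Run:
```python
from h import *
pose()
img,d,W,m=cloud("wrist"); np.savez("w3.npz",img=img,W=W)
cv2.imwrite("pics/w3.png",img[:,:,::-1])
rect(W,.086,.096,(.56,-.14),.06)
# cube in hand: points under the tool
p=env.observe()["position"]
rect(W,p[2]-.03,p[2]+.015,p,.028)
```

```text
t 4.3 pos [ 0.5695 -0.0857  0.2437] yaw_y 16.04 w 0.039138038853854466 F [-0.56  0.16 -2.16] g 51.079925894737244
1052 [ 556.7 -127.9] [76.2 40.3] 16.5 z 0.09055328
8497 [570.  -86.7] [52.  41.2] 16.8 z 0.24966273
```

View pics/w3.png

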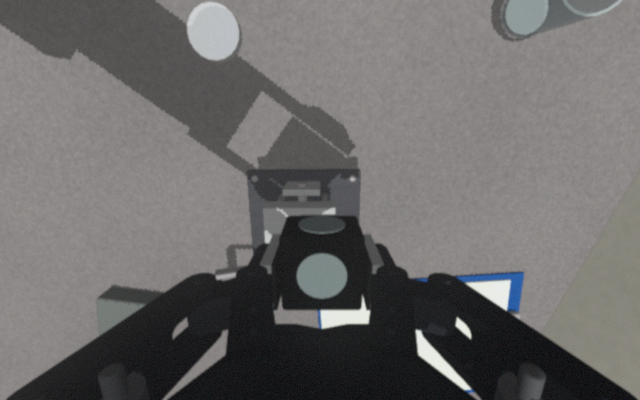

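The held cube is at (322,260), square in the jaws. The rear edge of the carriage is visible behind it at around (300,210), so I'll measure both in the stage's axes.

Run:
```python
from h import *
z=np.load("w3.npz"); W=z["W"].reshape(-1,3); W=W[~np.isnan(W[:,0])]
p=np.array(env.observe()["position"])
def rot(a): a=np.radians(a); return np.array([[np.cos(a),np.sin(a)],[-np.sin(a),np.cos(a)]])
R=rot(16.2)
def ext(n,W,lo,hi,c,r,R=R):
    q=W[(W[:,2]>lo)&(W[:,2]<hi)&(np.hypot(*(W[:,:2]-c).T)<r)]; s=q[:,:2]@R.T*1000
    e=np.percentile(s,[0.3,99.7],axis=0); print(n,len(q),np.round(e,1).tolist(),"mid",np.round(e.mean(0),1),"world",np.round(e.mean(0)@R,1), "z",np.median(q[:,2]))
ext("wrist carriage",W,.086,.096,[.56,-.14],.06)
top=p[2]+.007
for lo,hi in [(.004,.012),(-.03,-.002)]: ext("cube",W,p[2]+lo,p[2]+hi,p[:2],.03)
print("tcp",np.round(R@p[:2]*1000,1))
for n in ("scene","side"):
    w=np.load(n+".npz")["W"].reshape(-1,3); w=w[~np.isnan(w[:,0])]
    ext(n,w,.087,.096,[.56,-.14],.06)
    # yaw from base plate
    q=w[(w[:,2]>.006)&(w[:,2]<.014)&(np.hypot(w[:,0]-.56,w[:,1]+.14)<.105)].astype(np.float32)
    print(n,"base",cv2.minAreaRect(q[:,:2]*1000))
    # socket floor
    ext(n+" floor",w,.066,.074,[.56,-.14],.022)
```

```text
wrist carriage 1052 [[460.9, -297.9], [536.9, -258.2]] mid [ 498.9 -278.1] world [ 556.7 -127.8] z 0.09055329062041526
cube 6566 [[497.0, -262.4], [550.9, -222.8]] mid [ 523.9 -242.6] world [570.8 -86.8] z 0.24990086577926945
cube 1254 [[494.1, -234.6], [552.0, -221.9]] mid [ 523.  -228.2] world [565.9 -73.3] z 0.23354772262319518
tcp [ 523.  -241.1]
scene 745 [[460.8, -327.8], [537.6, -255.6]] mid [ 499.2 -291.7] world [ 560.7 -140.9] z 0.09180120605732112
scene base ((560.658935546875, -140.78482055664062), (151.24732971191406, 125.55519104003906), 16.447784423828125)
scene floor 88 [[482.2, -302.3], [503.0, -276.2]] mid [ 492.6 -289.3] world [ 553.7 -140.3] z 0.06988537723109373
side 344 [[461.8, -330.9], [537.0, -251.5]] mid [ 499.4 -291.2] world [ 560.8 -140.3] z 0.09238029940152082
side base ((560.9603271484375, -141.70550537109375), (149.1138916015625, 132.00997924804688), 15.778619766235352)Traceback (most recent call last):
  File "<stdin>", line 20, in <module>
  File "<stdin>", line 8, in ext
    return _quantile_unchecked(
        a, q, axis, out, overwrite_input, method, keepdims, weights)
    return _ureduce(a,
                    func=_quantile_ureduce_func,
    ...<5 lines>...
                    overwrite_input=overwrite_input,
                    method=method)
    r = func(a, **kwargs)
    result = _quantile(arr,
                       quantiles=q,
    ...<2 lines>...
                       out=out,
                       weights=wgt)
    slices_having_nans = np.isnan(arr[-1, ...])
                                  ~~~^^^^^^^^^
IndexError: index -1 is out of bounds for axis 0 with size 0
```

Emit:
servo_tool:
  steps:
    - {"tx": -0.3,"ty": -2.0,"tz": 0,"yaw": 0.2,"claw": 3.5}
    - {"tx": -0.4,"ty": -2.0,"tz": 0,"yaw": 0,"claw": 3.5}
    - {"tx": -0.2,"ty": -1.5,"tz": 0,"yaw": 0,"claw": 3.5}
    - {"tx": 0,"ty": 0,"tz": -4,"yaw": 0,"claw": 3.5}
    - {"tx": 0,"ty": 0,"tz": -4,"yaw": 0,"claw": 3.5}
    - {"tx": 0,"ty": 0,"tz": -1.8,"yaw": 0,"claw": 3.5}
    - {"tx": 0,"ty": 0,"tz": 0,"yaw": 0,"claw": 3.5}
    - {"tx": 0,"ty": 0,"tz": 0,"yaw": 0,"claw": 3.5}
    - {"tx": 0,"ty": 0,"tz": 0,"yaw": 0,"claw": 3.5}

```text
time_s: 5.25
position: [0.5616, -0.1418, 0.147]
tool_rot: [[-0.279, 0.96, 0.003], [0.96, 0.279, -0.001], [-0.002, 0.002, -1.0]]
ft_force: [0.1, 0.5, -2.2]
grip_width: 0.0391
gripper_force: 50.9
```

Run:
```python
from h import *
s=pose()
a,_=env.get_image("scene"); b,_=env.get_image("side")
A=cv2.resize(a[150:260,205:325],None,fx=3.2,fy=3.2,interpolation=2); B=cv2.resize(b[140:250,260:380],None,fx=3.2,fy=3.2,interpolation=2)
cv2.imwrite("pics/z2.png",np.hstack([A,B])[:,:,::-1])
```

```text
t 5.25 pos [ 0.5616 -0.1418  0.147 ] yaw_y 16.2 w 0.039134057570599824 F [ 0.15  0.47 -2.16] g 50.88131010532379
```

View pics/z2.png

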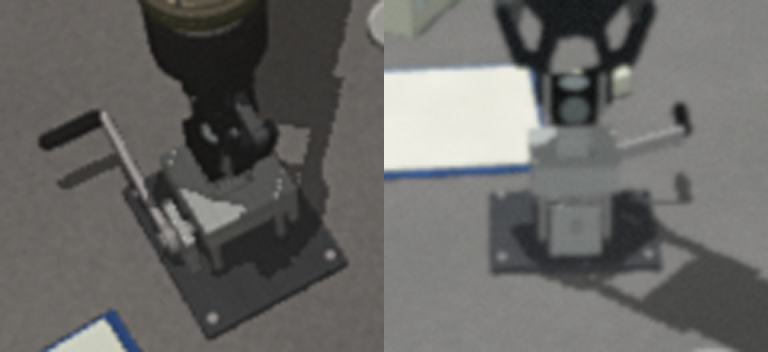

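The cube hangs just above the socket in both views. I'm lowering it gently now.

Emit:
servo_tool:
  steps:
    - {"tx": 0,"ty": 0,"tz": -0.5,"yaw": 0,"claw": 3.5}
    - {"tx": 0,"ty": 0,"tz": -0.5,"yaw": 0,"claw": 3.5}
    - {"tx": 0,"ty": 0,"tz": -0.25,"yaw": 0,"claw": 3.5}
    - {"tx": 0,"ty": 0,"tz": -0.25,"yaw": 0,"claw": 3.5}
    - {"tx": 0,"ty": 0,"tz": 0,"yaw": 0,"claw": 3.5}

```text
time_s: 5.85
position: [0.5608, -0.1417, 0.1299]
tool_rot: [[-0.279, 0.96, -0.001], [0.96, 0.279, 0.0], [0.001, -0.001, -1.0]]
ft_force: [-0.4, -0.7, -0.6]
grip_width: 0.039
gripper_force: 50.9
```

Emit:
servo_tool:
  steps:
    - {"tx": 0,"ty": 0,"tz": -0.3,"yaw": 0,"claw": 3.5}
    - {"tx": 0,"ty": 0,"tz": -0.3,"yaw": 0,"claw": 3.5}
    - {"tx": 0,"ty": 0,"tz": -0.3,"yaw": 0,"claw": 3.5}
    - {"tx": 0,"ty": 0,"tz": -0.3,"yaw": 0,"claw": 3.5}
    - {"tx": 0,"ty": 0,"tz": -0.15,"yaw": 0,"claw": 3.5}
    - {"tx": 0,"ty": 0,"tz": 0,"yaw": 0,"claw": 3.5}
    - {"tx": 0,"ty": 0,"tz": 0,"yaw": 0,"claw": 3.5}

```text
time_s: 6.55
position: [0.561, -0.1417, 0.1168]
tool_rot: [[-0.279, 0.96, 0.0], [0.96, 0.279, -0.0], [-0.0, 0.0, -1.0]]
ft_force: [0.1, -0.2, -1.5]
grip_width: 0.039
gripper_force: 51.0
```

Emit:
servo_tool:
  steps:
    - {"tx": 0,"ty": 0,"tz": -0.1,"yaw": 0,"claw": 3.5}
    - {"tx": 0,"ty": 0,"tz": -0.1,"yaw": 0,"claw": 3.5}
    - {"tx": 0,"ty": 0,"tz": 0,"yaw": 0,"claw": 3.5}

```text
time_s: 6.85
position: [0.561, -0.1418, 0.1164]
tool_rot: [[-0.279, 0.96, 0.001], [0.96, 0.279, -0.001], [-0.001, 0.001, -1.0]]
ft_force: [-4.1, 0.9, 11.2]
grip_width: 0.0392
gripper_force: 52.7
```

Contact reads 11 N at the seated height, so the cube is home. Release, rise, and look at the cube and the bar.

Emit:
servo_tool:
  newtons: 30
  steps:
    - {"tx": 0,"ty": 0,"tz": 0.05,"yaw": 0,"claw": 6}
    - {"tx": 0,"ty": 0,"tz": 0,"yaw": 0,"claw": 6}
    - {"tx": 0,"ty": 0,"tz": 0,"yaw": 0,"claw": 6}
    - {"tx": 0,"ty": 0,"tz": 1,"yaw": 0,"claw": 6}
    - {"tx": 0,"ty": 0,"tz": 3,"yaw": 0,"claw": 6}
    - {"tx": 0,"ty": 0,"tz": 4,"yaw": 0,"claw": 6}
    - {"tx": 0,"ty": 0,"tz": 4,"yaw": 0,"claw": 6}
    - {"tx": -2,"ty": -1.6,"tz": 1.5,"yaw": 0,"claw": 5}
    - {"tx": -2,"ty": -1.6,"tz": 0,"yaw": 0,"claw": 5}
    - {"tx": -2,"ty": -1.6,"tz": 0,"yaw": 0,"claw": 5}
    - {"tx": 0,"ty": 0,"tz": 0,"yaw": 0,"claw": 5}
    - {"tx": 0,"ty": 0,"tz": 0,"yaw": 0,"claw": 5}

```text
time_s: 8.05
position: [0.501, -0.1898, 0.2509]
tool_rot: [[-0.278, 0.961, 0.001], [0.961, 0.278, -0.0], [-0.0, 0.001, -1.0]]
ft_force: [-0.0, 0.5, -0.4]
grip_width: 0.0501
gripper_force: 0.0
```

Run:
```python
from h import *
pose()
a=np.radians(16.2); R=np.array([[np.cos(a),np.sin(a)],[-np.sin(a),np.cos(a)]])
c=np.array([.5607,-.141])
for n in ("wrist","side"):
    img,d,W,m=cloud(n); w=W.reshape(-1,3); col=img.reshape(-1,3).astype(int)
    S=(w[:,:2]-c)@R.T*1000
    k=(w[:,2]>.115)&(w[:,2]<.14)&(np.abs(S)<32).all(1)
    if k.sum()>5: print(n,"cube top z",np.percentile(w[k,2],[20,50,90]),np.percentile(S[k],[1,99],axis=0).round(1))
    k=(w[:,2]>.06)&(w[:,2]<.09)&(S[:,0]<-80)&(S[:,0]>-130)&(S[:,1]<-50)&(S[:,1]>-115)&(col.max(1)<90)
    if k.sum()>5: print(n,"bar",k.sum(),np.percentile(S[k],[2,50,98],axis=0).round(1).tolist(),"ztop",np.percentile(w[k,2],[10,50,95]).round(4))
    if n=="wrist": W0=img
    else: B=img
cv2.imwrite("pics/c.png",np.hstack([cv2.resize(W0,(480,300)),cv2.resize(B[140:250,260:380],(320,300),interpolation=2)])[:,:,::-1])
```

```text
t 8.05 pos [ 0.501  -0.1898  0.2509] yaw_y 16.13 w 0.05012977577986745 F [-0.01  0.53 -0.42] g 0.0
wrist cube top z [0.12156158 0.1222886  0.12330459] [[-19.9 -21.7]
 [ 19.2  17.2]]
wrist bar 563 [[-111.0, -104.3], [-103.2, -75.5], [-84.3, -52.6]] ztop [0.0711 0.0769 0.0789]
side cube top z [0.12029185 0.12379409 0.12578217] [[-19.  -22.3]
 [ 20.4  20.7]]
side bar 40 [[-109.2, -106.0], [-103.2, -76.5], [-97.9, -56.4]] ztop [0.0731 0.0788 0.0813]
```

View pics/c.png

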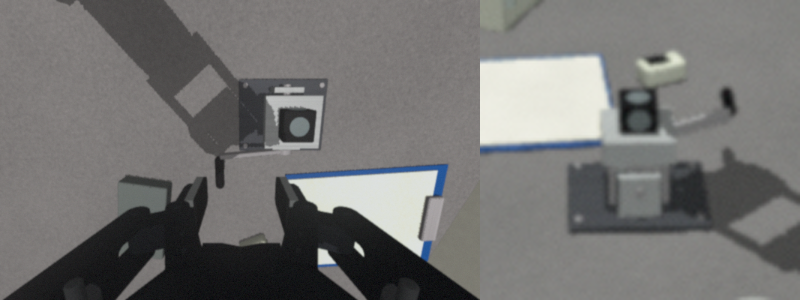

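The cube is seated: its top reads about 0.123 m against 0.1235 m expected. The bar is at (219,170) in the wrist part, about (-104,-80) mm in stage axes. I'll go and grip it.

Emit:
servo_tool:
  newtons: 25
  steps:
    - {"tx": -0.9,"ty": -2.9,"tz": 0,"yaw": 0,"claw": 5}
    - {"tx": -0.9,"ty": -2.9,"tz": 0,"yaw": 0,"claw": 5}
    - {"tx": 0,"ty": 0,"tz": -4,"yaw": 0,"claw": 5}
    - {"tx": 0,"ty": 0,"tz": -4,"yaw": 0,"claw": 5}
    - {"tx": 0,"ty": 0,"tz": -4,"yaw": 0,"claw": 5}
    - {"tx": 0,"ty": 0,"tz": -4,"yaw": 0,"claw": 4}
    - {"tx": 0,"ty": 0,"tz": -1.9,"yaw": 0,"claw": 3}
    - {"tx": 0,"ty": 0,"tz": 0,"yaw": 0,"claw": 2}
    - {"tx": 0,"ty": 0,"tz": 0,"yaw": 0,"claw": 1}
    - {"tx": 0,"ty": 0,"tz": 0,"yaw": 0,"claw": 1}
    - {"tx": 0,"ty": 0,"tz": 0,"yaw": 0,"claw": 1}
    - {"tx": 0,"ty": 0,"tz": 0,"yaw": 0,"claw": 1}

```text
time_s: 9.35
position: [0.4829, -0.2472, 0.0718]
tool_rot: [[-0.279, 0.96, 0.0], [0.96, 0.279, 0.0], [0.0, 0.0, -1.0]]
ft_force: [-2.7, 4.9, -2.8]
grip_width: 0.0126
gripper_force: 24.5
```

```bash
python3 -c "
import numpy as np
f=np.radians(np.linspace(17.19,90,15));s=-11*np.cos(f);z=11*np.sin(f)
for a,b in zip(np.diff(s),np.diff(z)):print(round(a*.9603,2),round(a*.279,2),round(b,2))"
```

```text
0.32 0.09 0.94
0.4 0.12 0.9
0.48 0.14 0.86
0.56 0.16 0.81
0.62 0.18 0.76
0.69 0.2 0.7
0.74 0.22 0.63
0.8 0.23 0.56
0.84 0.24 0.48
0.88 0.26 0.4
0.91 0.26 0.31
0.93 0.27 0.22
0.95 0.28 0.14
0.96 0.28 0.05
```

Emit:
servo_tool:
  steps:
    - {"tx": 0.32,"ty": 0.09,"tz": 0.94,"yaw": 0,"claw": 1}
    - {"tx": 0.4,"ty": 0.12,"tz": 0.9,"yaw": 0,"claw": 1}
    - {"tx": 0.48,"ty": 0.14,"tz": 0.86,"yaw": 0,"claw": 1}
    - {"tx": 0.56,"ty": 0.16,"tz": 0.81,"yaw": 0,"claw": 1}
    - {"tx": 0,"ty": 0,"tz": 0,"yaw": 0,"claw": 1}
    - {"tx": 0,"ty": 0,"tz": 0,"yaw": 0,"claw": 1}

```text
time_s: 9.95
position: [0.5, -0.2423, 0.1076]
tool_rot: [[-0.279, 0.96, -0.002], [0.96, 0.279, -0.0], [0.0, -0.002, -1.0]]
ft_force: [-7.1, 3.1, 0.5]
grip_width: 0.0129
gripper_force: 24.6
```

Emit:
servo_tool:
  steps:
    - {"tx": 0.62,"ty": 0.18,"tz": 0.76,"yaw": 0,"claw": 1}
    - {"tx": 0.69,"ty": 0.2,"tz": 0.7,"yaw": 0,"claw": 1}
    - {"tx": 0.74,"ty": 0.22,"tz": 0.63,"yaw": 0,"claw": 1}
    - {"tx": 0.8,"ty": 0.23,"tz": 0.56,"yaw": 0,"claw": 1}
    - {"tx": 0.84,"ty": 0.24,"tz": 0.48,"yaw": 0,"claw": 1}
    - {"tx": 0,"ty": 0,"tz": 0,"yaw": 0,"claw": 1}
    - {"tx": 0,"ty": 0,"tz": 0,"yaw": 0,"claw": 1}

```text
time_s: 10.65
position: [0.5371, -0.2321, 0.1406]
tool_rot: [[-0.279, 0.96, 0.0], [0.96, 0.279, -0.002], [-0.002, -0.001, -1.0]]
ft_force: [-11.1, 3.3, 10.9]
grip_width: 0.0129
gripper_force: 25.3
```

Emit:
servo_tool:
  steps:
    - {"tx": 0.88,"ty": 0.26,"tz": 0.6,"yaw": 0,"claw": 1}
    - {"tx": 0.91,"ty": 0.26,"tz": 0.31,"yaw": 0,"claw": 1}
    - {"tx": 0.93,"ty": 0.27,"tz": 0.22,"yaw": 0,"claw": 1}
    - {"tx": 0.95,"ty": 0.28,"tz": 0.14,"yaw": 0,"claw": 1}
    - {"tx": 0.96,"ty": 0.28,"tz": 0.05,"yaw": 0,"claw": 1}
    - {"tx": 0,"ty": 0,"tz": 0,"yaw": 0,"claw": 1}
    - {"tx": 0,"ty": 0,"tz": 0,"yaw": 0,"claw": 1}
    - {"tx": 0,"ty": 0,"tz": 0,"yaw": 0,"claw": 1}

```text
time_s: 11.45
position: [0.5841, -0.2189, 0.1537]
tool_rot: [[-0.279, 0.96, 0.002], [0.96, 0.279, -0.003], [-0.003, 0.001, -1.0]]
ft_force: [-6.2, 1.7, 6.9]
grip_width: 0.0128
gripper_force: 25.4
```

Run:
```python
from h import *
p=pose()["position"]
a=np.radians(16.2); R=np.array([[np.cos(a),np.sin(a)],[-np.sin(a),np.cos(a)]])
print("tcp stage",R@p[:2]*1000)
c=np.array([.5607,-.141]); o=[]
for n in ("side","scene"):
    img,d,W,m=cloud(n); w=W.reshape(-1,3); S=(w[:,:2]-c)@R.T*1000
    for nm,lo,hi,r in (("cube",.118,.145,22),("carr",.09,.108,36)):
        k=(w[:,2]>lo)&(w[:,2]<hi)&(np.abs(S)<r).all(1)
        if k.sum()>5: print(n,nm,k.sum(),np.percentile(w[k,2],[20,50,80]).round(4),np.percentile(S[k],[1,99],axis=0).round(1).tolist())
    o.append(img[120:260,250:390] if n=="side" else img[130:270,200:340])
cv2.imwrite("pics/f.png",np.hstack([cv2.resize(i,(400,400),interpolation=2) for i in o])[:,:,::-1])
```

```text
t 11.45 pos [ 0.5841 -0.2189  0.1537] yaw_y 16.18 w 0.012811244740402968 F [-6.23  1.67  6.92] g 25.42589396238327
tcp stage [ 499.82515374 -373.13815861]
side cube 159 [0.125  0.1317 0.1333] [[-18.6, -20.0], [20.5, 20.5]]
side carr 292 [0.0973 0.1006 0.1021] [[-35.7, -34.8], [34.8, 34.9]]
scene cube 321 [0.1299 0.1319 0.1334] [[-19.9, -20.6], [20.7, 18.6]]
scene carr 460 [0.0992 0.1004 0.1018] [[-35.2, -35.9], [35.8, 35.4]]
```

View pics/f.png

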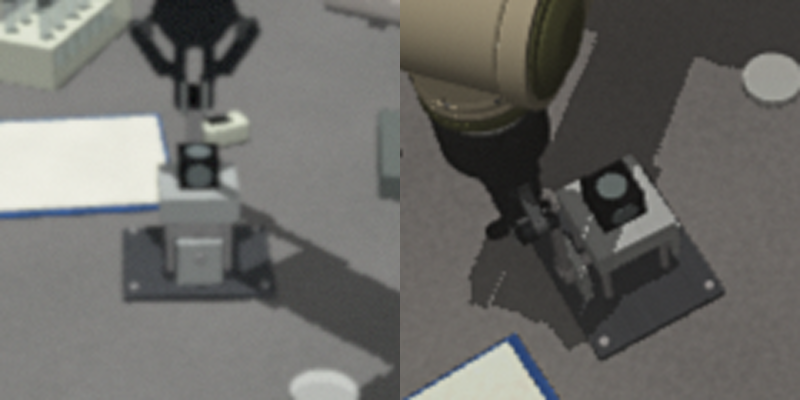

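The lever stands vertical in the jaws. The carriage top reads 0.100 m, the full 8.5 mm lift, and the cube top reads 0.132 m, so it is still fully seated. I'm handing the job in.

```bash
python3 -c "
from rig import env
print(env.close_job())"
```

```text
the job is handed in; nothing more can be done
None
```

The filter cube is fully seated in the socket, and the gripper is holding the cam lever straight up at full lift; the job is handed in at about 11.5 s.

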